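# Open the shield over the baked loaf to the working-height mark

### The job

The two-bay shield of the food test stand has a baked loaf in its tin behind one clear sash and an empty tin behind the other. Push the sash in front of the loaf up by its blue lip until the lip is level with the orange clip on the middle post, and leave it there. Leave the other sash, the clip and the loaf tin as they are.

Things in the scene. Friction and masses are not known exactly. Their poses are not given: they have to be found in the camera images.
- left_lip (a point): mid front edge, mid thickness, of the blue lip under the left clear sash (on the +y side). Lip: level ledge 8 mm thick, 226 wide, 37 out from the sash to the robot. x points into the shield, y left along the lip, z up. Starts 105-135 mm above the table, plain plinth face and free space below. Slides up to 295; balanced, 3-6 N to move, stays where left.
- right_lip (a point): mid front edge, mid thickness, of the blue lip under the right clear sash (on the -y side). Lip: level ledge 8 mm thick, 226 wide, 37 out from the sash to the robot. x points into the shield, y left along the lip, z up. Starts 105-135 mm above the table, plain plinth face and free space below. Slides up to 295; balanced, 3-6 N to move, stays where left.
- mark (a point): centre of the orange clip, 26 x 26 mm, 12 high, on the middle aluminium post (18 mm square) between the sashes: the height for the lip, 205 to 275 mm above the table. It sits 56 mm behind the lips' front edges and 130 mm sideways from the middle of each. Stiff: 15 N to shift. z up. Posts are 440 mm tall with a rail on top.
- loaf_tin: dark steel loaf tin, 180 x 100 x 60 mm (110 over its rims), filled with a golden-brown loaf 11 mm proud of the rim; loose on one bay's platform, 108 mm above the table, its middle about 100 mm behind the sash and within 30 mm of the bay's centre line. Origin: centre of its underside; x along its length, which lies across the bay. The other bay holds the same tin, empty.
Not all that is in view belongs to the job. What is shaped like the loaf_tin but purple is not meant.

How it is judged:
By the outcome, as a careful person would: the job done as asked, in the order asked, and still so for the second after the job is handed in, with the robot touching nothing.
It also fails if it takes over 51 s, if anything falls off the work surface, if the arm or the gripper's body presses on something with over 40 N, if the wrist force passes 120 N, or if a joint passes its speed limit or range.

### The arm

A 7-joint arm with a two-finger parallel gripper is mounted at the origin on the work surface. World frame = base frame: x ahead of the robot, y to its left, z up, the work surface at z = 0. Lengths are in m, angles in degrees, forces in N, time in s.
With the tool pointing down it reaches from about 0.4 to 0.925 m from the base axis. Payload 5.6 kg.
Tool frame: the origin (TCP) lies at the very end of the fingers, on their centre line; the grasp point (between the pads) lies 19 mm behind it (hold_point_z is the distance from the TCP to the grasp point, in m); z points along the fingers, y is the line along which they close (so a half turn about z gives the same grasp; the last joint's range is limited). The gripper opens to 85 mm and grips with 20 to 120 N. Pads are 22 mm wide; open, the fingers measure 114 mm over their backs; the gripper's body (76 mm by 85 mm) begins 54 mm behind the grasp point. The pads swing forward as they close: fully open they stand 13 mm farther back than shut.
Start: joints at [64.744, 26.786, -0.665, 91.828, 0.344, 61.387, -3.226], TCP at [0.252, -0.599, 0.231] pointing down, gripper open.
Joint ranges: [-144.91, 144.91], [-17.63, 115.5], [-89.93, 88.59], [15.96, 139.68], [-74.01, 254.01], [8.47, 105.57], [-167.45, 167.45]. Speed limits (degrees/s): [147.25, 147.25, 180, 180, 180, 180, 180].

### API

Orientations are given as [roll, pitch, yaw] about the fixed x, y, z axes, in that order (R = Rz(yaw) Ry(pitch) Rx(roll)).
In Python, from plant import * gives the robot as it stands.
- The arm moves only by the tool play_rows, never from a script. Its argument "moves" is a list of rows, each a list of 7 numbers: the shift along the tool's x, y, z in cm, then the turn, a rotation vector about the tool's x, y, z in rad, then the opening, from 0 (shut) to 1 (fully open). In form: [[tx, ty, tz, rx, ry, rz, gripper], ...]. A call has 1 to 12 rows; each row is the pose to reach, as a shift and turn from the pose commanded when the call began, along the tool's axes at that moment; what a row does not reach only later rows make up. A row lasts 1/12 s, in which the tool goes at most 41.7 mm and 7.16 degrees, less where a joint would pass 70% of its speed; a pose out of reach is approached as far as the arm can. A call with a gripper value outside its range is refused whole. The fingers move at their own pace and stop on an object; the grip force is fixed at half the most. Time passes only in rows, so rows that repeat a pose let the fingers close. It gives the time, the measured TCP pose, the force, the opening and the grip force at its end, in the units of the state.
- observe(): the state, without advancing time (a new reading comes with each control period).
- grab_frame(name): name is "scene" or "top"; returns the picture (480x640x3 uint8, blue, green, red); there is no depth.
- calibration(name): a dict with "intrinsics" (3x3 intrinsics, pixels), "pose" (4x4, takes a point from camera to world coordinates). Camera axes: x right, y up, looking along -z (the intrinsics and any distortion apply to the point x, -y, -z); pixel columns grow to the right and rows downward; lengths in m; the calibration is good to about 2 mm. A picture is of the moment at which its call begins. calibration takes no time and is no camera call.
- close_job(): hands the job in; it is judged then, once.
Trained networks look in the newest picture that a camera, given by its name, has taken for a name from the list of things; names that differ only in an ending like _2 or _b are one class to them, and where a whole thing is asked for, a point or a joint stands for the part that bears it (a point fixed in the world has none). Each returns a list of dicts, best first, with "score" (0 to 1); they miss things now and then, are a little off and sometimes report something else, mostly with a low value. They report only what shows in the picture. A call takes as long as a camera call. They do not tell look-alikes from the thing itself.
- boxes_of(camera, query): "rect" ([left, top, width, height] in pixels, round what is visible of it).
The state is a dict: "t": time; "joint_pos": joint angles; "qvel": joint speeds; "joint_efforts": joint torques, N m; "tcp_pos": TCP position; "orientation": TCP orientation; "wrist_force": force on the tool from outside, world axes, zero at the start; "wrist_torque": the same for the moment, N m; "opening": finger opening in m; "gripper_force": force on a finger pad.
Only numpy, scipy, OpenCV 4.12 (cv2) and the standard library are available. Lean on these libraries where they do the work, as an engineer would, in place of code of your own. Each camera call takes 0.05 s, during which the arm holds its last target. There are 200 camera calls.

## Working session

There is one attempt and no reset: what is moved stays moved. The work goes in short steps, Python scripts to look and compute and a tool call to move; the robot and the scene stay as the last step left them, time stands still between calls to the robot, and variables do not carry over. Pictures are saved under pics/ and viewed, at most 10 in all, crops included, and the job is handed in when it is done.

Besides the shell and the picture viewer there is one more tool, called after "Request:" by a JSON object that holds its "api" and its "payload". play_rows: Moves the arm, as the interface text tells. Its arguments: {"type":"object","properties":{"moves":{"type":"array","items":{"type":"array","items":{"type":"number"}}}},"required":["moves"]}

```bash
mkdir -p pics
python3 - <<'E'
from plant import *
import cv2,numpy as np
o=observe();print(o['t'],o['tcp_pos'],o['orientation'],o['wrist_force'],o['opening'])
for c in("scene","top"):
    cv2.imwrite(f"pics/{c}0.png",grab_frame(c))
    k=calibration(c);print(c,k['intrinsics'],np.round(k['pose'],4),[x for x in k if x not in('intrinsics','pose')])
    for q in("left_lip","right_lip","mark","loaf_tin"):
        print(q,[(np.round(d['rect'],1).tolist(),round(d['score'],2)) for d in boxes_of(c,q)][:4])
E
```

```text
0.0 [ 0.25151241 -0.5987494   0.23031601] [-1.79896045e+02  7.62193842e-03  2.27888127e+01] [ 0.21783054  0.51303509 -0.12589353] 0.08531304636250744
scene [[467.26072451   0.         321.67986567]
 [  0.         467.26072451 239.54107349]
 [  0.           0.           1.        ]] [[-0.2816 -0.7971  0.5341  1.065 ]
 [ 0.9594 -0.227   0.1671  0.1871]
 [-0.0119  0.5595  0.8287  0.8974]
 [ 0.      0.      0.      1.    ]] []
left_lip [([303.4, 239.3, 140.2, 64.9], 0.6)]
right_lip [([161.9, 218.8, 128.2, 60.1], 0.8)]
mark []
loaf_tin [([390.1, 209.0, 97.7, 52.8], 0.57), ([290.3, 288.6, 122.6, 83.8], 0.55)]
top [[456.97419564   0.         318.44343274]
 [  0.         456.97419564 243.35298129]
 [  0.           0.           1.        ]] [[ 0.0226  0.9964 -0.0814  0.5575]
 [-0.9995  0.0242  0.0182  0.0562]
 [ 0.0201  0.081   0.9965  0.9709]
 [ 0.      0.      0.      1.    ]] []
left_lip [([182.6, 220.9, 145.7, 35.8], 0.56)]
right_lip [([340.4, 204.5, 146.7, 46.1], 0.91)]
mark [([329.5, 199.5, 16.0, 19.1], 0.58)]
loaf_tin [([210.3, 144.8, 109.0, 67.4], 0.8), ([151.2, 303.4, 105.5, 77.0], 0.62)]
```

View pics/scene0.png

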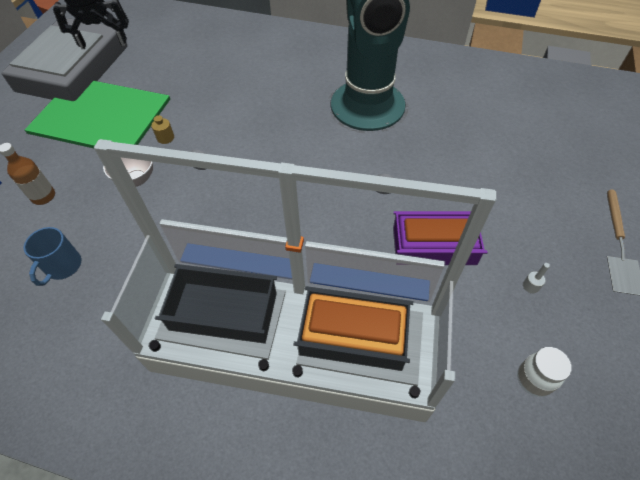

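View pics/top0.png

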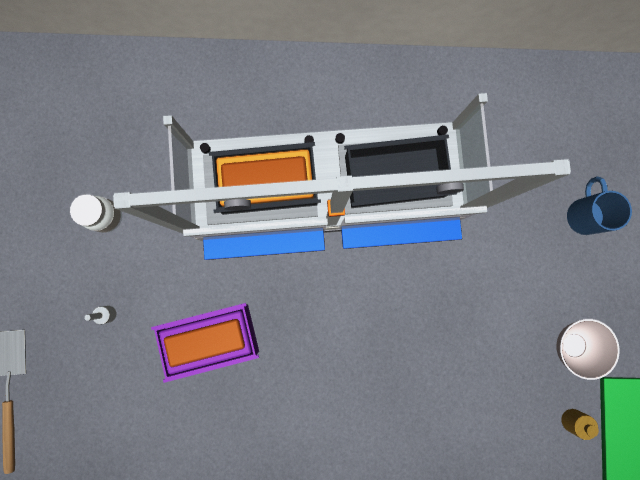

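The loaf is in the left (+y) bay: scene (355,325), top (265,178). The purple decoy stands in front of that bay, at top (205,342). The left lip's front edge in top runs about (204,259)–(325,250), and the clip is at scene (295,244), top (336,207). Next I'll measure these.

```bash
cat > h.py <<'E'
from plant import *
import cv2,numpy as np
from scipy.optimize import least_squares
def proj(c,P):
    k=calibration(c);T=np.linalg.inv(k['pose']);p=np.atleast_2d(P)@T[:3,:3].T+T[:3,3]
    p=p*[1,-1,-1];q=p@k['intrinsics'].T;return q[:,:2]/q[:,2:]
def mask(im,h0,h1,s,v=40):
    h=cv2.cvtColor(im,cv2.COLOR_BGR2HSV);return cv2.inRange(h,(h0,s,v),(h1,255,255))
def blobs(m,n=30):
    N,l,st,ce=cv2.connectedComponentsWithStats(m)
    return [(st[i].tolist(),np.round(ce[i],1).tolist(),cv2.convexHull(np.argwhere(l==i)[:,::-1].astype(np.int32))[:,0]) for i in range(1,N) if st[i][4]>n]
E
python3 - <<'E'
from h import *
for c,s in(("top",120),("scene",70)):
    im=cv2.imread(f"pics/{c}0.png")
    for b in blobs(mask(im,105,125,s)):
        if b[0][4]>800: print(c,'blue',b[0],b[1],cv2.approxPolyDP(b[2],3,True)[:,0].tolist())
    for b in blobs(mask(im,3,18,150)):print(c,'orange',b[0],b[1])
a=cv2.imread("pics/scene0.png")[200:320,150:450];cv2.imwrite("pics/c1.png",cv2.resize(a,None,fx=2.6,fy=2.6,interpolation=2))
E
```

```text
top blue [567, 177, 65, 57, 2112] [599.6, 210.4] [[631, 209], [628, 221], [618, 229], [581, 233], [570, 226], [567, 218], [570, 206], [596, 177], [623, 195]]
top blue [341, 219, 121, 30, 2495] [401.3, 233.2] [[461, 238], [344, 248], [341, 230], [459, 219]]
top blue [203, 230, 122, 30, 2532] [263.4, 244.2] [[324, 249], [205, 259], [203, 240], [322, 230]]
top orange [216, 149, 96, 38, 374] [263.4, 159.3]
top orange [221, 156, 87, 30, 2017] [264.0, 170.9]
top orange [250, 194, 64, 10, 228] [282.0, 198.5]
top orange [327, 200, 18, 17, 91] [333.4, 210.7]
top orange [164, 319, 80, 48, 2316] [203.6, 342.4]
scene blue [23, 227, 58, 58, 1579] [50.3, 254.0] [[80, 264], [66, 277], [34, 283], [24, 243], [36, 230], [56, 228], [80, 256]]
scene blue [181, 243, 111, 35, 2040] [237.0, 260.1] [[291, 277], [181, 258], [188, 243], [287, 258]]
scene blue [310, 263, 120, 38, 2447] [370.2, 281.6] [[428, 298], [319, 284], [310, 278], [316, 263], [428, 280]]
scene orange [37, 0, 14, 12, 51] [43.1, 5.7]
scene orange [8, 154, 26, 23, 400] [19.4, 165.9]
scene orange [405, 219, 62, 22, 1251] [434.2, 229.1]
scene orange [286, 237, 17, 15, 100] [295.0, 246.5]
scene orange [302, 294, 105, 61, 4844] [355.2, 323.7]
```

View pics/c1.png

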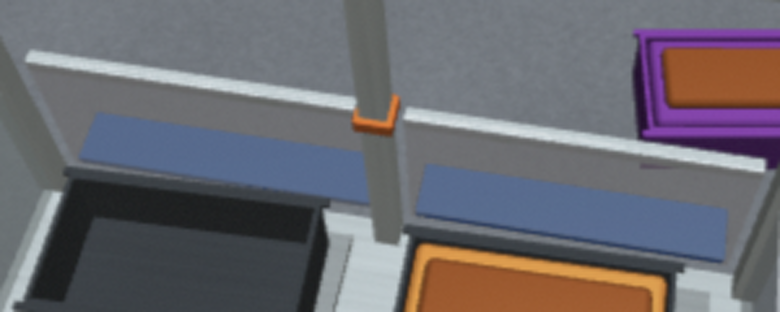

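```bash
cat >> h.py <<'E'
def W(p,P):
    c,s=np.cos(p[2]),np.sin(p[2]);P=np.atleast_2d(P)
    return np.c_[p[0]+c*P[:,0]-s*P[:,1],p[1]+s*P[:,0]+c*P[:,1],P[:,2]]
def lip(y,z,d=.037): return [[0,y+.113,z+.004],[0,y-.113,z+.004],[d,y-.113,z+.004],[d,y+.113,z+.004]]
def clip(z): return [[.056+a*.013,b*.013,z+e*.006] for a in(-1,1) for b in(-1,1) for e in(-1,1)]
E
python3 - <<'E'
from h import *
TL=np.array([[204.5,259.4],[324.6,250],[322.4,229.7],[202.6,239.6]])
TR=np.array([[343.5,248.5],[461.6,238.5],[459.5,218.6],[341,229.7]])
SL=np.array([[428.8,280],[313.2,263.4]]); SR=np.array([[187.3,243.3]])
def res(p):
    c=proj("scene",W(p,clip(p[5])));t=proj("top",W(p,clip(p[5])))
    return np.r_[(proj("top",W(p,lip(.130,p[3])))-TL).ravel(),(proj("top",W(p,lip(-.130,p[4])))-TR).ravel(),
     (proj("scene",W(p,lip(.130,p[3])[:2]))-SL).ravel(),(proj("scene",W(p,lip(-.130,p[4])[1:2]))-SR).ravel(),
     c.min(0)-[285.6,236.6],c.max(0)-[303.6,252], t[:,0].min()-327, t[:,0].max()-345, t[:,1].max()-217.5]
r=least_squares(res,[.53,0,.05,.12,.12,.24],loss='soft_l1')
print(np.round(r.x,4),np.degrees(r.x[2]));print(np.round(res(r.x),1))
print('Lmid',W(r.x,[0,.13,r.x[3]]))
im=cv2.imread("pics/top0.png");
for b in blobs(mask(im,130,150,100),500):
    print('purple',b[0])
    k=calibration("top")
    for u,v in cv2.boxPoints(cv2.minAreaRect(b[2])):
        d=k['pose'][:3,:3]@(np.linalg.inv(k['intrinsics'])@[u,v,1]*[1,-1,-1]);o=k['pose'][:3,3];print(np.round(o+d*(.06-o[2])/d[2],3))
E
```

```text
[0.6176 0.0113 0.1058 0.1073 0.11   0.2545] 6.063201071058389
[ 0.1  0.3  0.2 -0.2  0.7  0.7  0.7  0.4 -0.7 -0.3 -0.2  0.  -0.2  0.6
  0.1 -0.9  0.6  0.2  0.1 -0.6 -0.4 -0.1 -0.9 -1.2  0.3  2.6 -0.5 -0.3
 -0.5]
Lmid [[0.60390642 0.14061462 0.10726363]]
purple [151, 303, 108, 80, 3085]
[0.46  0.368 0.06 ]
[0.512 0.179 0.06 ]
[0.406 0.147 0.06 ]
[0.354 0.335 0.06 ]
```

Request:
{"api": "play_rows", "payload": {"moves": [[37,-44,-10,0,0,0,1],[37,-44,-10,0,0,0,1],[37,-44,-10,0,0,0,1],[37,-44,-10,0,0,0,1],[37,-44,-10,0,0,0,1],[37,-44,-10,0,0,0,1],[37,-44,-10,0,0,0,1],[37,-44,-10,0,0,0,0.5],[37,-44,-10,0,0,0,0.5],[37,-44,-10,0,0,0,0.5],[37,-44,-10,0,0,0,0.5],[37,-44,-10,0,0,0,0.5]]}}

```text
t: 1.5
tcp_pos: [0.3981, -0.1269, 0.3177]
orientation: [179.9, -0.0, 22.8]
wrist_force: [-0.0, -0.9, -0.1]
opening: 0.0427
gripper_force: 0.0
```

```bash
cat >> h.py <<'E'
def log():
    o=observe();open('log.txt','a').write(repr([np.array(o[k]).tolist() for k in('joint_pos','tcp_pos','orientation')])+'\n')
    print(round(o['t'],2),np.round(o['joint_pos'],2),np.round(o['tcp_pos'],4),np.round(o['orientation'],1),np.round(o['wrist_force'],1),round(o['opening'],4))
E
python3 -c "from h import *;log()"
```

```text
1.5 [ 3.4550e+01 -3.8000e-01 -2.1120e+01  1.1483e+02 -1.1000e-01  6.5470e+01
 -5.3740e+01] [ 0.3981 -0.1269  0.3177] [179.9  -0.   22.8] [-0.  -0.9 -0.1] 0.0427
```

Request:
{"api": "play_rows", "payload": {"moves": [[12,-3.5,0,0,0.12,0,0],[12,-3.5,0,0,0.24,0,0],[12,-3.5,0,0,0.36,0,0],[12,-3.5,0,0,0.48,0,0],[12,-3.5,0,0,0.6,0,0],[12,-3.5,0,0,0.7,0,0],[12,-3.5,0,0,0.8,0,0],[12,-3.5,0,0,0.8,0,0],[12,-3.5,0,0,0.8,0,0]]}}

```text
t: 2.25
tcp_pos: [0.4932, -0.0509, 0.3153]
orientation: [-179.9, -45.8, 22.5]
wrist_force: [-0.4, 0.4, -0.6]
opening: -0.0003
gripper_force: 0.0
```

```bash
python3 -c "from h import *;log()"
```

```text
2.25 [ 33.8   -5.64 -13.13 133.42 -66.56  33.66   4.88] [ 0.4932 -0.0509  0.3153] [-179.9  -45.8   22.5] [-0.4  0.4 -0.6] -0.0003
```

```bash
cat > kin.py <<'E'
import numpy as np,itertools
from scipy.spatial.transform import Rotation as R
D=[[[64.744,26.786,-.665,91.828,.344,61.387,-3.226],[.25151,-.59875,.23032],[-179.896,.0076,22.789]]]+[eval(l) for l in open('log.txt')]
def chain(q,s,off):
    A=[];M=R.identity()
    for i in range(7):
        M=M*R.from_euler('zyzyzyz'[i],s[i]*(q[i]+off[i]),degrees=True);A.append(M)
    return A
if __name__=='__main__':
    best=[]
    for s in itertools.product([1,-1],repeat=7):
        C=[chain(d[0],s,[0]*7)[-1].inv()*R.from_euler('xyz',d[2],degrees=True) for d in D]
        Q=C[0];e=max((Q.inv()*c).magnitude() for c in C)
        # allow constant base yaw
        best.append((np.degrees(e),s,Q.as_euler('xyz',degrees=True).round(1)))
    best.sort(key=lambda b:b[0]);print(*best[:4],sep='\n')
E
python3 kin.py
```

```text
(np.float64(0.10524624020558747), (-1, 1, -1, 1, -1, 1, -1), array([ 0.1, -0. , 90. ]))
(np.float64(34.62593258356709), (1, 1, 1, 1, 1, 1, 1), array([ 1.000e-01, -0.000e+00, -1.356e+02]))
(np.float64(41.06472200291436), (-1, 1, 1, 1, -1, 1, -1), array([ 0.1,  0.6, 88.8]))
(np.float64(41.08127943453863), (1, 1, -1, 1, 1, 1, 1), array([  -0.3,    0.4, -134.4]))
```

Request:
{"api": "play_rows", "payload": {"moves": [[-5,0,-5,0.12,0,0.12,0],[-5,0,-5,0.24,0,0.24,0],[-5,0,-5,0.36,0,0.3,0],[-5,0,-5,0.4,0,0.3,0],[-5,0,-5,0.4,0,0.3,0],[-5,0,-5,0.4,0,0.3,0]]}}

```text
t: 2.75
tcp_pos: [0.4303, -0.0784, 0.3148]
orientation: [-141.8, -39.9, 0.7]
wrist_force: [0.4, 0.1, 0.2]
opening: 0.0004
gripper_force: 0.0
```

```bash
python3 -c "from h import *;log()"
```

```text
2.75 [ 41.94   4.57  -2.   128.28 -60.14  66.67   0.55] [ 0.4303 -0.0784  0.3148] [-141.8  -39.9    0.7] [0.4 0.1 0.2] 0.0004
```

Request:
{"api": "play_rows", "payload": {"moves": [[0,8,0,-0.12,0,0,0],[0,8,0,-0.24,0,0,0],[0,8,0,-0.36,0,0,0],[0,8,0,-0.48,0,0,0],[0,8,0,-0.6,0,0,0],[0,8,0,-0.6,0,0,0],[0,8,0,-0.6,0,0,0]]}}

```text
t: 3.33
tcp_pos: [0.4625, -0.1373, 0.2794]
orientation: [-176.3, -40.3, 1.1]
wrist_force: [0.0, -0.3, 0.1]
opening: -0.0005
gripper_force: 0.0
```

```bash
python3 -c "from h import *;log()"
cat >> kin.py <<'E'
S=(-1,1,-1,1,-1,1,-1)
def rows(q):
    A=chain(q,S,[0]*7);m=lambda i:A[i].as_matrix()
    # o2 lateral(y) in frame1, o3 xyz, o5 xyz, o7 xyz ; d1
    return np.c_[np.array([0,0,1.]),m(1)[:,1],m(2),m(3)[:,[1]],m(4),m(5)[:,:2],m(6)[:,2]]
X=np.vstack([rows(d[0]) for d in D]);Y=np.concatenate([d[1] for d in D])
prior=np.array([.33,0,0,0,.4,0,0,0,.4,0,0,.25]);lam=1e-3
sol=prior+np.linalg.solve(X.T@X+lam*lam*np.eye(X.shape[1])*1.,X.T@(Y-X@prior))
if __name__=='__main__': print(sol.round(3),np.abs(X@sol-Y).max().round(5),X.shape,np.linalg.svd(X)[1].round(3))
E
python3 kin.py|tail -3
```

```text
3.33 [ 35.11  -5.54  -8.91 135.87 -58.52  25.41 -12.62] [ 0.4625 -0.1373  0.2794] [-176.3  -40.3    1.1] [ 0.  -0.3  0.1] -0.0005
(np.float64(61.09039813212562), (-1, -1, -1, 1, -1, 1, -1), array([53.7, -2. , 89. ]))
[ 0.305 -0.028  0.002 -0.002  0.52  -0.002 -0.001 -0.     0.47   0.
 -0.     0.313] 0.00012 (15, 12) [4.813 4.341 3.779 1.352 1.121 0.508 0.459 0.34  0.165 0.111 0.    0.   ]
```

```bash
cat >> kin.py <<'E'
from scipy.optimize import least_squares
C0=R.from_euler('z',90,degrees=True)
LO=np.array([-144.91,-17.63,-89.93,15.96,-74.01,8.47,-167.45]);HI=np.array([144.91,115.5,88.59,139.68,254.01,105.57,167.45])
def fk(q): 
    A=chain(q,S,[0]*7); return rows(q)@sol, A[-1]*C0
def tool(h,e,roll):  # heading deg, e deg below horizontal; roll 0: closing axis horizontal
    return R.from_euler('z',h,degrees=True)*R.from_euler('y',-(90-e),degrees=True)*R.from_euler('x',180,degrees=True)*R.from_euler('z',roll,degrees=True)
def ik(p,Rt,q0,w=1e-4):
    def f(q):
        a,B=fk(q);return np.r_[(a-p)*5,(Rt.inv()*B).as_rotvec(),w*(q-q0)]
    r=least_squares(f,np.clip(q0,LO+1.5,HI-1.5),bounds=(LO+1,HI-1))
    a,B=fk(r.x);return r.x,np.linalg.norm(a-p),(Rt.inv()*B).magnitude()*57.3
def pts(q):
    A=chain(q,S,[0]*7);e=sol[0]*np.array([0,0,1])+A[1].apply([0,sol[1],0])+A[2].apply(sol[2:5]);w=e+A[4].apply([0,0,sol[8]]);return e,w
E
cat > s.py <<'E'
from kin import *
q0=np.array(D[-1][0]);st=[.6176,.0113,.1058]
def loc(x,y,z):
    c,s=np.cos(st[2]),np.sin(st[2]);return np.array([st[0]+c*x-s*y,st[1]+s*x+c*y,z])
for roll in(0,90,-90):
  for h in(0,20,40,60):
    for e in(10,20,30,40):
      q=q0;out=[]
      for p in(loc(-.08,.08,.09),loc(.024,.09,.078),loc(.024,.09,.15),loc(.024,.09,.228)):
        q,a,b=ik(p,tool(h,e,roll),q);out.append((a,b,q))
      if max(o[0] for o in out)<.003 and max(o[1] for o in out)<2:
        print(roll,h,e,'|',out[1][2].round(0),'|',out[3][2].round(0),'elb,wr z',[np.round(x[2],2) for x in pts(out[1][2])])
E
python3 s.py
```

```text
0 60 10 | [ 57.  74. -51. 113. -73.  32.  76.] | [ 60.  58. -60. 116. -73.  33.  61.] elb,wr z [np.float64(0.44), np.float64(0.13)]
0 60 20 | [ 55.  67. -52. 114. -72.  25.  69.] | [ 56.  48. -55. 116. -70.  32.  50.] elb,wr z [np.float64(0.51), np.float64(0.19)]
0 60 30 | [ 49.  57. -48. 115. -70.  21.  59.] | [ 48.  37. -47. 115. -65.  33.  37.] elb,wr z [np.float64(0.58), np.float64(0.24)]
0 60 40 | [ 38.  47. -38. 115. -68.  23.  47.] | [ 35.  28. -33. 113. -59.  36.  25.] elb,wr z [np.float64(0.66), np.float64(0.28)]
90 60 10 | [ 57.  74. -51. 113. -73.  32. -14.] | [ 60.  58. -60. 116. -73.  33. -29.] elb,wr z [np.float64(0.44), np.float64(0.13)]
90 60 20 | [ 55.  67. -52. 114. -72.  25. -21.] | [ 56.  48. -55. 116. -70.  32. -40.] elb,wr z [np.float64(0.51), np.float64(0.19)]
90 60 30 | [ 49.  57. -48. 115. -70.  21. -31.] | [ 48.  37. -47. 115. -65.  33. -53.] elb,wr z [np.float64(0.58), np.float64(0.24)]
90 60 40 | [ 38.  47. -38. 115. -68.  23. -43.] | [ 35.  28. -33. 113. -59.  36. -65.] elb,wr z [np.float64(0.66), np.float64(0.28)]
-90 60 10 | [ 70.  98. -74. 112.  11.  14.  96.] | [ 70.  84. -83. 116.   4.  14.  86.] elb,wr z [np.float64(0.23), np.float64(0.14)]
-90 60 20 | [ 66.  86. -71. 114.  13.  11.  85.] | [ 68.  72. -81. 116.   6.  15.  76.] elb,wr z [np.float64(0.34), np.float64(0.19)]
-90 60 30 | [ 56.  66. -60. 115. -40.  12. 124.] | [ 58.  47. -63. 114. -43.  23. 111.] elb,wr z [np.float64(0.51), np.float64(0.24)]
-90 60 40 | [ 49.  55. -54. 114. -32.  13. 107.] | [ 51.  37. -56. 112. -35.  27.  96.] elb,wr z [np.float64(0.6), np.float64(0.28)]
```

```bash
cat > s2.py <<'E'
from kin import *
exec(open('s.py').read().split('for roll')[0].split('\n',1)[1])
rng=np.random.default_rng(0)
for h in(-20,0,10,20,30,40):
  for e in(0,15,30):
    res=[]
    for t in range(14):
      qs=rng.uniform(LO,HI) ; qs[:3]=rng.uniform([-60,-10,-60],[60,90,60]); qs[4]=rng.uniform(-60,230)
      ok=1;o=[];q=qs
      for p in(loc(.024,.09,.078),loc(.024,.09,.228)):
        q,a,b=ik(p,tool(h,e,0),q,1e-6);ok&=a<.003 and b<2;o.append(q)
      if ok:
        el,w=pts(o[0]);m=min(np.min(np.r_[x-LO,HI-x]) for x in o); res.append((m,o[0].round(0),o[1].round(0),el.round(2),w.round(2)))
    res.sort(key=lambda r:-r[0])
    for r in res[:2]:print(h,e,round(r[0],1),*r[1:])
E
python3 s2.py
```

```text
-20 0 7.5 [-32.  63.  -4. 125. 125.  98.  86.] [-32.  41.  -5. 132. 124.  89.  97.] [0.41 0.22 0.54] [0.34 0.21 0.08]
-20 0 7.5 [-32.  63.  -5. 125. 125.  98.  86.] [-31.  41.  -6. 132. 124.  90.  98.] [0.41 0.22 0.54] [0.34 0.21 0.08]
-20 15 8.6 [-15.  54. -22. 128. 130.  89. 102.] [-12.  33. -27. 131. 121.  77. 114.] [0.42 0.08 0.61] [0.35 0.21 0.16]
-20 15 7.6 [-29.  52.  -7. 129. 126.  80.  93.] [-28.  30.  -8. 132. 120.  69. 108.] [0.37 0.17 0.63] [0.35 0.21 0.16]
-20 30 11.7 [-13.  43. -22. 128. 123.  65. 110.] [ -2.  25. -35. 127. 109.  58. 130.] [0.36 0.05 0.68] [0.38 0.2  0.23]
-20 30 11.5 [-16.  43. -19. 128. 123.  64. 108.] [-13.  23. -21. 128. 108.  53. 127.] [0.35 0.07 0.68] [0.38 0.2  0.23]
0 0 1.0 [-30.  65.   7. 133. 152. 103.  76.] [  2.  45. -28. 139. 162.  96. 108.] [0.42 0.21 0.52] [0.32 0.1  0.08]
0 0 1.0 [-30.  65.   6. 133. 152. 103.  77.] [  2.  45. -28. 139. 162.  96. 108.] [0.42 0.21 0.52] [0.32 0.1  0.08]
0 15 2.3 [ 17.  64. -42. 134. 168.  91. 125.] [ 25.  42. -55. 137. 153.  75. 128.] [ 0.44 -0.16  0.53] [0.33 0.1  0.16]
0 15 1.7 [  5.  57. -29. 135. 164.
[... 2553 characters left out ...]
. 118.] [ 55.  60. -54. 129. 236.  49. 110.] [ 0.3  -0.41  0.42] [ 0.39 -0.1   0.08]
40 0 9.3 [ 26.  64. -17. 124. 236.  81. 104.] [ 28.  44. -21. 130. 233.  74.  92.] [ 0.41 -0.23  0.53] [ 0.39 -0.1   0.08]
40 15 8.5 [ 15.  52.  -7. 128. 229.  70.  93.] [ 16.  30.  -8. 131. 234.  60.  77.] [ 0.39 -0.13  0.63] [ 0.4  -0.09  0.16]
40 15 8.3 [ 11.  51.  -3. 128. 229.  73.  91.] [ 11.  30.  -4. 131. 234.  62.  76.] [ 0.39 -0.11  0.63] [ 0.4  -0.09  0.16]
40 30 8.6 [-38.  59.  54. 131. 226.  87.  53.] [-50.  45.  73. 131. 242.  81.  39.] [0.37 0.25 0.57] [ 0.43 -0.07  0.23]
40 30 7.8 [ -3.  41.  10. 129. 231.  58.  76.] [-14.  22.  23. 129. 246.  50.  54.] [ 0.35 -0.01  0.69] [ 0.43 -0.07  0.23]
```

```bash
cat > plan.py <<'E'
from kin import *
import sys
st=[.6176,.0113,.1058]
def loc(x,y,z):
    c,s=np.cos(st[2]),np.sin(st[2]);return np.array([st[0]+c*x-s*y,st[1]+s*x+c*y,z])
def rowsfor(qs,g=0):
    a0,B0=fk(qs[0]);out=[]
    for q in qs[1:]:
        a,B=fk(q);out.append([*(B0.inv().apply(a-a0)*100).round(1).tolist(),*(B0.inv()*B).as_rotvec().round(2).tolist(),g])
    return out
E
cat > p1.py <<'E'
from plan import *
q0=np.array(D[-1][0])
M,a,b=ik(loc(-.10,.09,.22),tool(-5,30,180),np.array([3,20,-27,133,140,45,-65.]),1e-5)
print(M.round(1),a,b)
n=44;Q=[q0+(M-q0)*k/n for k in range(n+1)]
mx=0
for k,q in enumerate(Q):
    a,B=fk(q)
    if k: mx=max(mx,(pB.inv()*B).magnitude()*57.3)
    pB=B
    if k%4==0:print(k,a.round(2),B.apply([0,0,1]).round(2),pts(q)[1].round(2))
print(mx)
E
python3 p1.py
```

```text
[ 37.3  47.9 -88.9 138.7 112.3  81.8 -29.2] 0.01928779656971906 7.869698396759325
0 [ 0.46 -0.14  0.28] [ 0.64  0.08 -0.76] [ 0.26 -0.16  0.52]
4 [ 0.43 -0.07  0.22] [ 0.43  0.21 -0.88] [ 0.29 -0.13  0.49]
8 [ 0.37 -0.02  0.17] [ 0.18  0.26 -0.95] [ 0.31 -0.1   0.46]
12 [ 0.31 -0.    0.13] [-0.06  0.22 -0.97] [ 0.33 -0.07  0.44]
16 [ 0.26 -0.01  0.11] [-0.24  0.09 -0.97] [ 0.33 -0.03  0.42]
20 [ 0.24 -0.03  0.1 ] [-0.32 -0.08 -0.94] [0.34 0.   0.4 ]
24 [ 0.24 -0.05  0.1 ] [-0.29 -0.27 -0.92] [0.33 0.03 0.39]
28 [ 0.28 -0.07  0.1 ] [-0.15 -0.41 -0.9 ] [0.33 0.06 0.38]
32 [ 0.34 -0.06  0.1 ] [ 0.07 -0.47 -0.88] [0.32 0.09 0.38]
36 [ 0.41 -0.02  0.12] [ 0.33 -0.44 -0.84] [0.3  0.12 0.38]
40 [0.47 0.03 0.16] [ 0.58 -0.32 -0.75] [0.29 0.13 0.4 ]
44 [0.52 0.1  0.23] [ 0.79 -0.15 -0.59] [0.28 0.15 0.41]
5.641642647990588
```

```bash
cat > s3.py <<'E'
from plan import *
for h in(-25,-10,5):
  for e in(25,35,45):
    for x in(-.02,-.05):
      o=[]
      for z in(.07,.12,.2,.26):
        q,a,b=ik(loc(x,.09,z),tool(h,e,180),np.array([-5,35,-22,131,140,55,-68.]),1e-5);o.append('%.0f,%.0f,%.1f'%(a*1e3,b,np.min(np.r_[q-LO,HI-q])))
      print(h,e,x,o,q.round(0))
E
python3 s3.py
```

```text
-25 25 -0.02 ['0,0,9.0', '0,0,7.9', '0,0,7.7', '0,0,8.9'] [-12.  21. -30. 131. 102.  65. -54.]
-25 25 -0.05 ['0,0,5.8', '0,0,4.6', '0,0,4.4', '0,0,5.6'] [-13.  19. -31. 134. 101.  66. -56.]
-25 35 -0.02 ['0,0,9.8', '0,0,9.4', '0,0,10.4', '0,0,12.4'] [ -6.  17. -32. 127.  91.  53. -41.]
-25 35 -0.05 ['0,0,6.4', '0,0,6.0', '0,0,7.0', '0,0,9.1'] [ -7.  14. -33. 131.  90.  54. -43.]
-25 45 -0.02 ['0,0,12.1', '0,0,12.4', '0,0,14.5', '0,0,17.2'] [  3.  15. -38. 123.  76.  47. -24.]
-25 45 -0.05 ['0,0,8.6', '0,0,8.9', '0,0,11.0', '0,0,13.7'] [  1.  12. -37. 126.  75.  46. -25.]
-10 25 -0.02 ['0,0,2.3', '0,0,1.0', '0,0,1.0', '0,0,2.0'] [ -7.  16. -26. 138. 123.  52. -60.]
-10 25 -0.05 ['1,0,1.0', '6,2,1.0', '6,2,1.0', '1,1,1.0'] [ 36.  55. -89. 139. 125.  93. -31.]
-10 35 -0.02 ['0,0,3.9', '0,0,3.4', '0,0,4.3', '0,0,6.4'] [ -5.  11. -25. 133. 109.  37. -44.]
-10 35 -0.05 ['0,0,1.0', '0,0,1.0', '0,0,1.0', '0,0,3.1'] [ -6.   8. -26. 137. 108.  37. -45.]
-10 45 -0.02 ['0,0,7.1', '0,0,7.2', '0,0,9.3', '0,0,12.3'] [  3.  10. -30. 127.  83.  29. -16.]
-10 45 -0.05 ['0,0,3.5', '0,0,3.6', '0,0,5.8', '0,0,8.8'] [  1.   6. -29. 131.  82.  28. -18.]
5 25 -0.02 ['0,0,1.0', '9,1,1.0', '8,2,1.0', '2,1,1.0'] [ 50.  54. -89. 139. 137.  69. -20.]
5 25 -0.05 ['23,3,1.0', '28,6,1.0', '22,7,1.0', '14,5,1.0'] [ 51.  44. -89. 139. 128.  61. -23.]
5 35 -0.02 ['0,0,1.0', '0,0,1.0', '0,0,1.4', '0,0,3.5'] [  1.   8. -20. 136. 144.  23. -62.]
5 35 -0.05 ['8,2,1.0', '9,3,1.0', '4,1,1.0', '0,0,1.0'] [ 20.   8. -41. 139. 140.  25. -58.]
5 45 -0.02 ['0,0,4.8', '0,0,4.9', '0,0,6.5', '0,0,1.9'] [ -1.   6. -17. 130.  95.  10. -13.]
5 45 -0.05 ['0,0,1.1', '0,0,1.2', '0,0,3.0', '0,0,1.7'] [ -1.   3. -17. 134.  97.  10. -16.]
```

```bash
cat > p1.py <<'E'
from plan import *
q0=np.array(D[-1][0])
M,a,b=ik(loc(-.045,.075,.2),tool(-20,35,180),np.array([-8,20,-28,131,105,50,-50.]),1e-5)
print(M.round(1),a,b,fk(M)[0])
n=28;Q=[];mx=0
for k in range(n+1):
    t=k/n;q=q0+(M-q0)*t;q[1]-=6*np.sin(np.pi*t);q[3]-=10*np.sin(np.pi*t);Q.append(q)
    a,B=fk(q)
    if k: mx=max(mx,(pB.inv()*B).magnitude()*57.3)
    pB=B
    if k%4==0:print(k,q.round(0),a.round(2),B.apply([0,0,1]).round(2),pts(q)[1].round(2))
print(mx)
np.save('Q.npy',Q)
for r in rowsfor(Q[:13]):print(r)
E
python3 p1.py
```

```text
[ -7.4  20.  -28.  135.1 106.4  51.1 -54.5] 6.159355067461803e-09 4.750273388630153e-06 [0.56493142 0.08112851 0.2       ]
0 [ 35.  -6.  -9. 136. -59.  25. -13.] [ 0.46 -0.14  0.28] [ 0.64  0.08 -0.76] [ 0.26 -0.16  0.52]
4 [ 29.  -4. -12. 131. -35.  29. -19.] [ 0.47 -0.09  0.27] [ 0.52  0.12 -0.85] [ 0.31 -0.12  0.54]
8 [ 23.  -3. -14. 128. -11.  33. -25.] [ 0.47 -0.07  0.27] [ 0.39  0.04 -0.92] [ 0.35 -0.08  0.55]
12 [ 17.  -0. -17. 126.  12.  36. -31.] [ 0.47 -0.07  0.26] [ 0.32 -0.13 -0.94] [ 0.37 -0.03  0.55]
16 [ 11.   3. -20. 126.  36.  40. -37.] [ 0.49 -0.07  0.25] [ 0.32 -0.31 -0.89] [0.39 0.03 0.53]
20 [  5.   8. -23. 128.  59.  44. -43.] [ 0.52 -0.06  0.24] [ 0.42 -0.45 -0.79] [0.38 0.08 0.49]
24 [ -1.  14. -25. 131.  83.  47. -49.] [ 0.55 -0.01  0.23] [ 0.59 -0.45 -0.67] [0.36 0.13 0.43]
28 [ -7.  20. -28. 135. 106.  51. -55.] [0.56 0.08 0.2 ] [ 0.77 -0.28 -0.57] [0.32 0.17 0.38]
6.466557091165156
[0.2, -1.4, 0.4, 0.02, -0.04, -0.1, 0]
[0.3, -2.6, 0.7, 0.04, -0.07, -0.2, 0]
[0.3, -3.7, 0.9, 0.06, -0.11, -0.3, 0]
[0.3, -4.6, 1.2, 0.07, -0.14, -0.41, 0]
[0.2, -5.3, 1.3, 0.08, -0.18, -0.51, 0]
[0.1, -5.9, 1.5, 0.09, -0.22, -0.61, 0]
[-0.0, -6.3, 1.7, 0.09, -0.26, -0.7, 0]
[-0.1, -6.5, 1.9, 0.09, -0.29, -0.8, 0]
[-0.2, -6.7, 2.1, 0.08, -0.33, -0.9, 0]
[-0.3, -6.7, 2.3, 0.08, -0.37, -1.0, 0]
[-0.4, -6.7, 2.5, 0.07, -0.41, -1.09, 0]
[-0.4, -6.6, 2.8, 0.05, -0.45, -1.19, 0]
```

Request:
{"api": "play_rows", "payload": {"moves": [[0.2,-1.4,0.4,0.02,-0.04,-0.1,0],[0.3,-2.6,0.7,0.04,-0.07,-0.2,0],[0.3,-3.7,0.9,0.06,-0.11,-0.3,0],[0.3,-4.6,1.2,0.07,-0.14,-0.41,0],[0.2,-5.3,1.3,0.08,-0.18,-0.51,0],[0.1,-5.9,1.5,0.09,-0.22,-0.61,0],[0,-6.3,1.7,0.09,-0.26,-0.7,0],[-0.1,-6.5,1.9,0.09,-0.29,-0.8,0],[-0.2,-6.7,2.1,0.08,-0.33,-0.9,0],[-0.3,-6.7,2.3,0.08,-0.37,-1.0,0],[-0.4,-6.7,2.5,0.07,-0.41,-1.09,0],[-0.4,-6.6,2.8,0.05,-0.45,-1.19,0]]}}

```text
t: 4.33
tcp_pos: [0.4742, -0.074, 0.2579]
orientation: [160.0, 0.3, 68.0]
wrist_force: [-0.2, -0.6, 0.5]
opening: -0.0003
gripper_force: 0.0
```

```bash
python3 -c "from h import *;log()"; sed -i 's/^n=28.*/n=18;Q=[];mx=0/; s/q\[3\]-=10/q[3]-=5/; s/q\[1\]-=6/q[1]-=2/; s/Q\[:13\]/Q/' p1.py; python3 p1.py
```

```text
4.33 [ 26.07   0.42 -25.93 125.14  13.14  36.61 -31.11] [ 0.4742 -0.074   0.2579] [160.    0.3  68. ] [-0.2 -0.6  0.5] -0.0003
[ -7.5  20.1 -28.1 135.1 106.3  51.1 -54.4] 5.983717503279017e-09 4.61012046592752e-06 [0.56493142 0.08112851 0.2       ]
0 [ 26.   0. -26. 125.  13.  37. -31.] [ 0.47 -0.07  0.26] [ 0.32 -0.13 -0.94] [ 0.38 -0.03  0.55]
4 [ 19.   4. -26. 124.  34.  40. -36.] [ 0.5  -0.07  0.26] [ 0.33 -0.29 -0.9 ] [0.39 0.02 0.54]
8 [ 11.   7. -27. 125.  55.  43. -41.] [ 0.53 -0.06  0.26] [ 0.42 -0.41 -0.81] [0.4  0.07 0.51]
12 [  4.  12. -27. 127.  75.  46. -47.] [ 0.56 -0.03  0.25] [ 0.55 -0.46 -0.7 ] [0.38 0.12 0.47]
16 [ -4.  17. -28. 132.  96.  50. -52.] [0.57 0.04 0.22] [ 0.7  -0.37 -0.6 ] [0.35 0.16 0.41]
5.929908759795778
[0.1, 0.3, 0.2, -0.01, -0.04, -0.08, 0]
[0.3, 0.8, 0.4, -0.02, -0.08, -0.16, 0]
[0.5, 1.4, 0.5, -0.04, -0.12, -0.24, 0]
[0.8, 2.0, 0.7, -0.06, -0.15, -0.32, 0]
[1.2, 2.7, 0.8, -0.08, -0.19, -0.4, 0]
[1.7, 3.3, 1.0, -0.1, -0.23, -0.48, 0]
[2.4, 3.9, 1.2, -0.13, -0.26, -0.56, 0]
[3.1, 4.4, 1.4, -0.15, -0.3, -0.64, 0]
[4.0, 4.9, 1.7, -0.18, -0.33, -0.73, 0]
[5.0, 5.1, 2.1, -0.21, -0.36, -0.81, 0]
[6.1, 5.3, 2.5, -0.24, -0.39, -0.9, 0]
[7.4, 5.2, 3.0, -0.27, -0.41, -0.99, 0]
[8.8, 5.0, 3.5, -0.3, -0.43, -1.08, 0]
[10.4, 4.6, 4.0, -0.34, -0.45, -1.17, 0]
[12.1, 3.9, 4.6, -0.37, -0.46, -1.26, 0]
[13.9, 3.0, 5.2, -0.41, -0.47, -1.35, 0]
[15.8, 1.9, 5.7, -0.45, -0.47, -1.45, 0]
[17.8, 0.5, 6.2, -0.5, -0.46, -1.54, 0]
```

Request:
{"api": "play_rows", "payload": {"moves": [[0.1,0.3,0.2,-0.01,-0.04,-0.08,0],[0.3,0.8,0.4,-0.02,-0.08,-0.16,0],[0.5,1.4,0.5,-0.04,-0.12,-0.24,0],[0.8,2.0,0.7,-0.06,-0.15,-0.32,0],[1.2,2.7,0.8,-0.08,-0.19,-0.4,0],[1.7,3.3,1.0,-0.1,-0.23,-0.48,0],[2.4,3.9,1.2,-0.13,-0.26,-0.56,0],[3.1,4.4,1.4,-0.15,-0.3,-0.64,0],[4.0,4.9,1.7,-0.18,-0.33,-0.73,0],[5.0,5.1,2.1,-0.21,-0.36,-0.81,0],[6.1,5.3,2.5,-0.24,-0.39,-0.9,0],[7.4,5.2,3.0,-0.27,-0.41,-0.99,0]]}}

```text
t: 5.33
tcp_pos: [0.5576, -0.0271, 0.2476]
orientation: [163.3, 43.3, 116.9]
wrist_force: [0.1, -0.1, -0.3]
opening: 0.0002
gripper_force: 0.0
```

```bash
python3 -c "from h import *;log()"; sed -i 's/^n=18.*/n=9;Q=[];mx=0/; s/q\[3\]-=5/q[3]-=1/; s/q\[1\]-=2/q[1]-=0/' p1.py; python3 p1.py
```

```text
5.33 [  7.41  12.46 -31.54 127.26  76.34  47.27 -47.14] [ 0.5576 -0.0271  0.2476] [163.3  43.3 116.9] [ 0.1 -0.1 -0.3] 0.0002
[ -7.5  20.1 -28.1 135.  106.3  51.2 -54.4] 5.884678948274205e-09 4.52501501973618e-06 [0.56493142 0.08112851 0.2       ]
0 [  7.  12. -32. 127.  76.  47. -47.] [ 0.56 -0.03  0.25] [ 0.55 -0.46 -0.7 ] [0.38 0.12 0.47]
4 [  1.  16. -30. 130.  90.  49. -50.] [0.57 0.02 0.23] [ 0.66 -0.41 -0.63] [0.37 0.15 0.43]
8 [ -6.  19. -28. 134. 103.  51. -54.] [0.57 0.07 0.21] [ 0.75 -0.31 -0.58] [0.33 0.17 0.39]
4.031060164447103
[0.6, 0.9, 0.1, -0.03, -0.02, -0.05, 0]
[1.4, 1.8, 0.1, -0.06, -0.03, -0.11, 0]
[2.2, 2.7, 0.0, -0.09, -0.05, -0.16, 0]
[3.2, 3.5, -0.1, -0.12, -0.07, -0.22, 0]
[4.3, 4.2, -0.2, -0.15, -0.08, -0.27, 0]
[5.6, 4.8, -0.4, -0.18, -0.09, -0.33, 0]
[7.0, 5.4, -0.6, -0.21, -0.1, -0.39, 0]
[8.5, 5.8, -0.9, -0.25, -0.11, -0.45, 0]
[10.0, 6.1, -1.2, -0.28, -0.12, -0.51, 0]
```

Request:
{"api": "play_rows", "payload": {"moves": [[0.6,0.9,0.1,-0.03,-0.02,-0.05,0],[1.4,1.8,0.1,-0.06,-0.03,-0.11,0],[2.2,2.7,0.0,-0.09,-0.05,-0.16,0],[3.2,3.5,-0.1,-0.12,-0.07,-0.22,0],[4.3,4.2,-0.2,-0.15,-0.08,-0.27,0],[5.6,4.8,-0.4,-0.18,-0.09,-0.33,0],[7.0,5.4,-0.6,-0.21,-0.1,-0.39,0],[8.5,5.8,-0.9,-0.25,-0.11,-0.45,0],[10.0,6.1,-1.2,-0.28,-0.12,-0.51,0],[10.0,6.1,-1.2,-0.28,-0.12,-0.51,0]]}}

```text
t: 6.17
tcp_pos: [0.5629, 0.0819, 0.1983]
orientation: [-179.8, 54.8, 160.0]
wrist_force: [-0.4, 0.3, -1.1]
opening: -0.0001
gripper_force: 0.0
```

```bash
cat > mv.py <<'E'
# rows for a world-frame straight move: python3 mv.py locx locy z  (keeps/restores target orientation)
from h import *;from plan import *
log();o=observe();B=R.from_euler('xyz',o['orientation'],degrees=True);Rt=tool(-20,35,180)
q=np.array(o['joint_pos']);p0=o['tcp_pos']
for a in sys.argv[1:]:
    p=loc(*map(float,a.split(',')));q,e,b=ik(p,Rt,q);print(a,p.round(3),'ik',round(e,4),round(b,1),q.round(0),'row',(B.inv().apply(p-p0)*100).round(1).tolist(),(B.inv()*Rt).as_rotvec().round(2).tolist())
E
python3 mv.py -.045,.075,.13 -.045,.075,.06 .023,.075,.06 .023,.075,.09 .023,.075,.15 .023,.075,.225
python3 - <<'E'
import sys;sys.path.insert(0,'.')
from h import *
cv2.imwrite('pics/top1.png',grab_frame('top'))
E
```

```text
6.17 [ -2.69  21.38 -33.89 134.71 105.9   53.41 -53.21] [0.5629 0.0819 0.1983] [-179.8   54.8  160. ] [-0.4  0.3 -1.1] -0.0001
-.045,.075,.13 [0.565 0.081 0.13 ] ik 0.0 0.0 [ -4.  32. -32. 136. 116.  61. -64.] row [5.5, 0.0, 4.1] [-0.0, -0.0, 0.0]
-.045,.075,.06 [0.565 0.081 0.06 ] ik 0.0 0.0 [ -6.  43. -29. 135. 123.  68. -72.] row [11.2, 0.0, 8.2] [-0.0, -0.0, 0.0]
.023,.075,.06 [0.633 0.088 0.06 ] ik 0.0 0.0 [ -5.  44. -27. 127. 124.  62. -65.] row [7.7, 3.0, 13.1] [-0.0, -0.0, 0.0]
.023,.075,.09 [0.633 0.088 0.09 ] ik 0.0 0.0 [ -4.  40. -28. 128. 121.  60. -62.] row [5.2, 3.0, 11.4] [-0.0, -0.0, 0.0]
.023,.075,.15 [0.633 0.088 0.15 ] ik 0.0 0.0 [ -3.  32. -30. 128. 114.  55. -55.] row [0.3, 3.0, 7.9] [-0.0, -0.0, 0.0]
.023,.075,.225 [0.633 0.088 0.225] ik 0.0 0.0 [ -1.  22. -32. 126. 104.  49. -44.] row [-5.8, 3.0, 3.6] [-0.0, -0.0, 0.0]
```

View pics/top1.png

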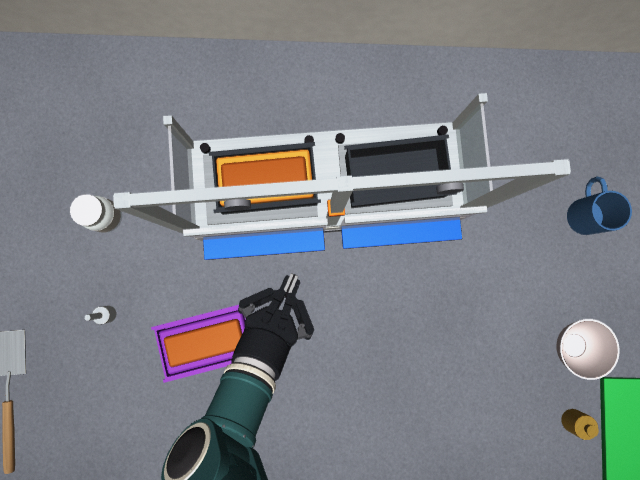

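Request:
{"api": "play_rows", "payload": {"moves": [[2.5,0.4,2.2,0,0,0,0],[5,0.4,4.4,0,0,0,0],[7.5,0.4,6.5,0,0,0,0],[9.5,0.4,8,0,0,0,0],[10.5,0.4,8.8,0,0,0,0],[10.5,0.4,8.8,0,0,0,0],[9.5,1.3,10.2,0,0,0,0],[8.6,2.1,11.5,0,0,0,0],[7.9,2.7,12.5,0,0,0,0],[7.7,2.9,12.8,0,0,0,0],[7.7,2.9,12.8,0,0,0,0]]}}

```text
t: 7.13
tcp_pos: [0.6313, 0.0872, 0.0647]
orientation: [179.8, 55.0, 159.4]
wrist_force: [-0.9, -0.8, -0.1]
opening: -0.0002
gripper_force: 0.0
```

```bash
python3 mv.py .020,.075,.074 .020,.075,.09  .020,.075,.15 .020,.075,.2213
python3 - <<'E'
import sys;sys.path.insert(0,'.')
from h import *
a=grab_frame('top')[180:380,200:400];b=grab_frame('scene')[190:340,270:470]
cv2.imwrite('pics/m2.png',np.hstack([cv2.resize(a,(400,400)),cv2.resize(b,(400,400))]))
E
```

```text
7.13 [ -5.02  43.64 -27.56 127.26 122.75  61.93 -65.16] [0.6313 0.0872 0.0647] [179.8  55.  159.4] [-0.9 -0.8 -0.1] -0.0002
.020,.075,.074 [0.63  0.088 0.074] ik 0.0 0.0 [ -5.  42. -28. 128. 122.  61. -64.] row [-0.7, 0.0, -0.7] [-0.01, -0.0, -0.01]
.020,.075,.09 [0.63  0.088 0.09 ] ik 0.0 0.0 [ -5.  40. -28. 128. 121.  60. -63.] row [-2.0, 0.0, -1.6] [-0.01, -0.0, -0.01]
.020,.075,.15 [0.63  0.088 0.15 ] ik 0.0 0.0 [ -3.  32. -30. 128. 114.  55. -56.] row [-6.9, 0.0, -5.0] [-0.01, -0.0, -0.01]
.020,.075,.2213 [0.63  0.088 0.221] ik 0.0 0.0 [ -1.  23. -31. 127. 104.  50. -45.] row [-12.7, 0.0, -9.1] [-0.01, -0.0, -0.01]
```

View pics/m2.png

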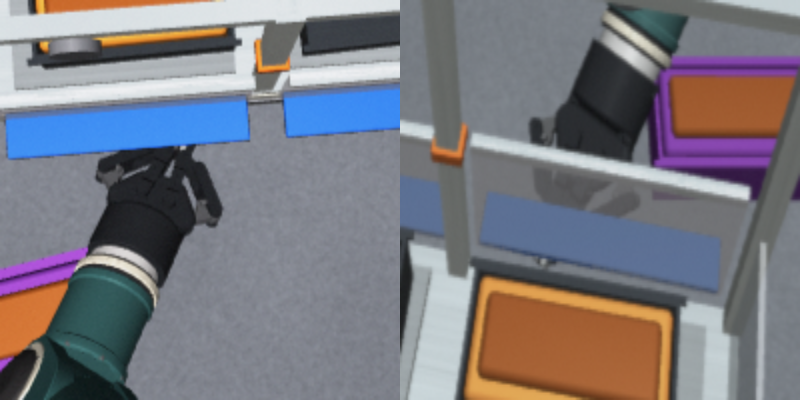

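The fingertip is under the left lip (crop (180,150)), clear of the tin and the right lip. Next I lift.

Request:
{"api": "play_rows", "payload": {"moves": [[-0.4,0,-0.3,0,0,0,0],[-0.8,0,-0.6,0,0,0,0],[-1.2,0,-0.8,0,0,0,0],[-1.6,0,-1.1,0,0,0,0],[-2.0,0,-1.4,0,0,0,0],[-2.5,0,-1.7,0,0,0,0],[-2.9,0,-2.0,0,0,0,0],[-3.3,0,-2.3,0,0,0,0],[-3.7,0,-2.6,0,0,0,0],[-4.1,0,-2.9,0,0,0,0],[-4.1,0,-2.9,0,0,0,0]]}}

```text
t: 8.15
tcp_pos: [0.6291, 0.0886, 0.1144]
orientation: [179.9, 54.8, 159.7]
wrist_force: [-5.3, -1.0, -4.5]
opening: 0.0
gripper_force: 0.0
```

```bash
cat > chk.py <<'E'
from h import *;import sys
P=[.6176,.0113,.1058]
t=grab_frame('top');s=grab_frame('scene');log()
n=sys.argv[1]
for c,im,sat in(('top',t,120),('scene',s,70)):
    for b in blobs(mask(im,105,125,sat),300):
        if 180<b[1][0]<480 and 200<b[1][1]<330: print(c,b[0],cv2.approxPolyDP(b[2],2,True)[:,0].tolist())
for z in(.107,.15,.2,.2545):print(z,'scene front corners L,R',proj('scene',W(P,lip(.13,z)[:2])).round(1).tolist(),'top',proj('top',W(P,lip(.13,z)[:2])).round(1).tolist())
a=s[130:330,160:460];cv2.imwrite(f'pics/{n}.png',cv2.resize(a,(800,533),interpolation=2))
E
python3 chk.py k1
```

```text
8.25 [ -4.12  36.74 -29.04 127.94 117.67  57.96 -60.01] [0.6293 0.0888 0.1141] [179.9  54.8 159.7] [-5.6  0.7 -2.3] -0.0001
top [341, 219, 121, 30, 2491] [[461, 238], [344, 248], [341, 230], [348, 227], [459, 219]]
top [197, 227, 129, 32, 2844] [[325, 247], [199, 258], [197, 236], [323, 227]]
scene [181, 244, 111, 34, 2038] [[291, 277], [183, 261], [181, 258], [187, 244], [287, 258]]
scene [309, 249, 126, 39, 2599] [[433, 286], [310, 269], [309, 265], [313, 249], [430, 266], [434, 268]]
0.107 scene front corners L,R [[429.3, 280.3], [313.3, 262.9]] top [[204.6, 259.7], [324.8, 249.8]]
0.15 scene front corners L,R [[433.5, 268.9], [312.6, 251.1]] top [[199.1, 258.6], [325.6, 248.2]]
0.2 scene front corners L,R [[438.8, 254.3], [311.9, 236.1]] top [[191.9, 257.2], [326.6, 246.2]]
0.2545 scene front corners L,R [[445.3, 236.7], [310.9, 218.0]] top [[183.0, 255.4], [328.0, 243.5]]
```

View pics/k1.png

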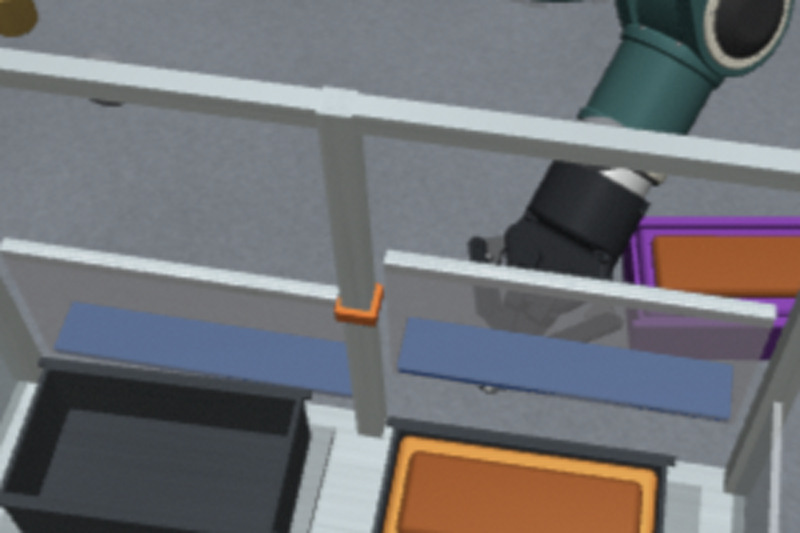

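Request:
{"api": "play_rows", "payload": {"moves": [[-0.6,0,-0.4,0,0,0,0],[-1.2,0,-0.9,0,0,0,0],[-1.9,0,-1.3,0,0,0,0],[-2.6,0,-1.8,0,0,0,0],[-3.3,0,-2.3,0,0,0,0],[-4.0,0,-2.8,0,0,0,0],[-4.7,0,-3.3,0,0,0,0],[-5.4,0,-3.8,0,0,0,0],[-6.1,0,-4.3,0,0,0,0],[-6.6,0,-4.6,0,0,0,0],[-7.0,0,-4.9,0,0,0,0],[-7.0,0,-4.9,0,0,0,0]]}}

```text
t: 9.25
tcp_pos: [0.6288, 0.0887, 0.1995]
orientation: [179.9, 54.8, 159.7]
wrist_force: [-5.3, 0.3, -4.0]
opening: 0.0004
gripper_force: 0.0
```

```bash
cat >> chk.py <<'E'
# best lip height: IoU of projected lip top+back faces with blue mask, left lip, both views
from scipy.optimize import minimize_scalar
def iou(c,im,sat,z,up=4):
    m=mask(im,105,125,sat);pt=W(P,[[x,y,z+dz] for x in(0,.037) for y in(.017,.243) for dz in(-.004,.004)])
    h=cv2.convexHull((proj(c,pt)*16+0).round().astype(np.int32));M=np.zeros_like(m);cv2.fillConvexPoly(M,h,255,shift=4)
    x,y,w,hh=cv2.boundingRect((h//16));B=np.zeros_like(m);B[y-12:y+hh+12,max(x-8,300 if c=='scene' else 0):min(x+w+8,700 if c=='scene' else 333)]=1
    m=m*B;return (m&M).sum()/(m|M).sum()
zs=np.arange(.1,.29,.001)
for c,im,sat in(('top',t,120),('scene',s,60)):
    v=np.array([iou(c,im,sat,z) for z in zs]);i=v.argmax();print(c,'lip z',zs[i].round(4),v[i].round(3),'band',zs[v>v[i]-.02][[0,-1]].round(3))
E
python3 chk.py k2
cat > chk0.py <<'E'
src=open('chk.py').read().replace("t=grab_frame('top');s=grab_frame('scene');log()","t=cv2.imread('pics/top0.png');s=cv2.imread('pics/scene0.png')").replace("n=sys.argv[1]","n='z'")
exec(src)
E
echo; python3 chk0.py|tail -2
```

```text
9.35 [ -2.28  25.37 -30.9  127.08 106.99  51.11 -48.56] [0.629  0.0889 0.1991] [179.9  54.8 159.8] [-5.9  0.1 -4. ] 0.0002
top [341, 219, 121, 30, 2491] [[461, 238], [344, 248], [341, 230], [348, 227], [459, 219]]
top [183, 221, 145, 35, 3536] [[327, 243], [185, 255], [183, 232], [325, 221]]
scene [307, 222, 137, 42, 2906] [[443, 260], [441, 263], [307, 241], [312, 222], [443, 241]]
scene [181, 244, 111, 34, 2036] [[291, 277], [183, 261], [181, 258], [187, 244], [287, 258]]
0.107 scene front corners L,R [[429.3, 280.3], [313.3, 262.9]] top [[204.6, 259.7], [324.8, 249.8]]
0.15 scene front corners L,R [[433.5, 268.9], [312.6, 251.1]] top [[199.1, 258.6], [325.6, 248.2]]
0.2 scene front corners L,R [[438.8, 254.3], [311.9, 236.1]] top [[191.9, 257.2], [326.6, 246.2]]
0.2545 scene front corners L,R [[445.3, 236.7], [310.9, 218.0]] top [[183.0, 255.4], [328.0, 243.5]]
top lip z 0.255 0.966 band [0.249 0.261]
scene lip z 0.243 0.967 band [0.241 0.243]

top lip z 0.126 0.957 band [0.116 0.134]
scene lip z 0.104 0.947 band [0.102 0.107]
```

View pics/k2.png

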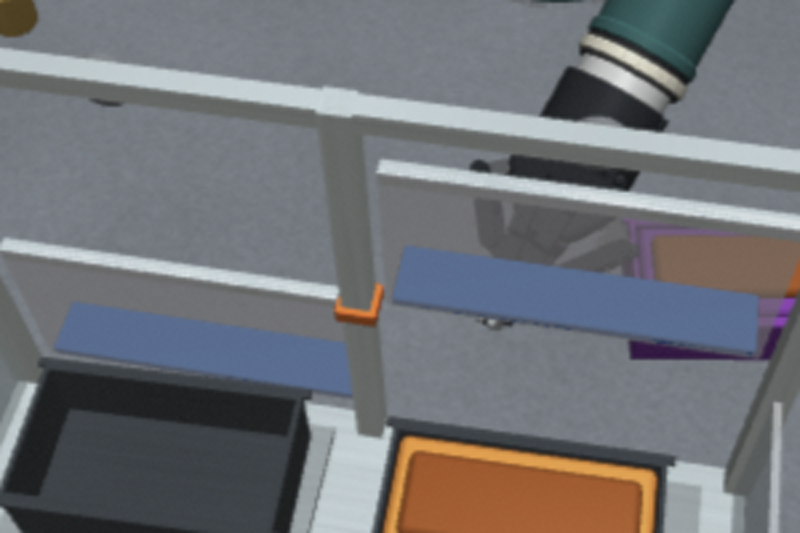

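```bash
cat > ov.py <<'E'
from h import *
t=grab_frame('top');s=grab_frame('scene');cv2.imwrite('pics/t3.png',t);cv2.imwrite('pics/s3.png',s)
P=[.6176,.0113,.1058]
def ov(c,im,x0,y0,w,h,f,zl,zc):
    a=cv2.resize(im[y0:y0+h,x0:x0+w],None,fx=f,fy=f,interpolation=cv2.INTER_CUBIC)
    def L(p,q,col):
        A=proj(c,W(P,[p,q]));A=((A-[x0,y0]+.5)*f).astype(int);cv2.line(a,A[0].tolist(),A[1].tolist(),col,1)
    def box(xs,ys,zs,col):
        V=[(x,y,z) for x in xs for y in ys for z in zs]
        for i in range(8):
            for j in range(i):
                if sum(u!=v for u,v in zip(V[i],V[j]))==1:L(V[i],V[j],col)
    box((.043,.069),(-.013,.013),(zc-.006,zc+.006),(0,255,255)); box((0,.037),(.017,.243),(zl-.004,zl+.004),(0,255,0))
    return a
A=ov('scene',s,270,190,66,100,6,.243,.2545);B=ov('top',t,300,185,66,100,6,.243,.2545)
cv2.imwrite('pics/ov.png',np.hstack([A,B]))
E
python3 ov.py
```

```text
(no output)
```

View pics/ov.png

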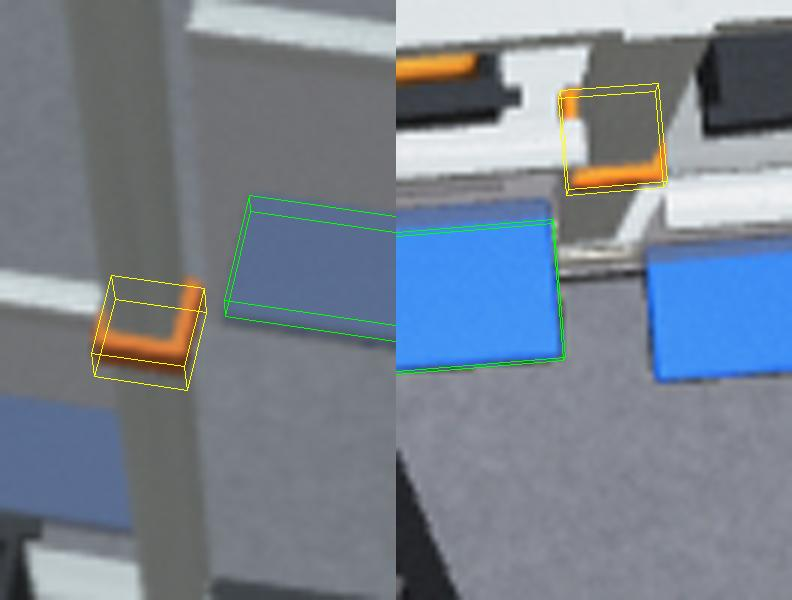

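Run:
```python
from h import *
s=cv2.imread('pics/s3.png');P=[.6176,.0113,.1058]
for u in(288,291,294,297,299,301,302):print(u,[tuple(s[v,u].tolist()) for v in range(234,256)] if u in(291,297,301) else '')
for z in(.2545,.262):
    print(z,[(n,proj('scene',W(P,p)).round(1).tolist()[0]) for n,p in dict(nlt=[.069,.013,z+.006],nrt=[.069,-.013,z+.006],flt=[.043,.013,z+.006],nlb=[.069,.013,z-.006],nrb=[.069,-.013,z-.006]).items()])
h=cv2.cvtColor(s,cv2.COLOR_BGR2HSV)
for v in range(232,258):print(v,' '.join('%3d'%x if (y<18) else '  .' for x,y in zip(h[v,282:308,2],np.where(h[v,282:308,1]>90,h[v,282:308,0],99))))
```

```text
288 
291 [(98, 101, 98), (100, 101, 98), (100, 102, 100), (100, 102, 100), (101, 103, 100), (101, 103, 101), (101, 103, 101), (101, 103, 101), (101, 104, 101), (101, 103, 100), (100, 104, 105), (88, 111, 139), (69, 130, 214), (58, 117, 208), (33, 71, 133), (25, 54, 103), (33, 56, 97), (76, 85, 96), (99, 101, 101), (101, 104, 101), (103, 105, 102), (102, 104, 101)]
294 
297 [(98, 101, 98), (100, 101, 99), (99, 101, 99), (101, 104, 100), (101, 103, 100), (100, 103, 100), (101, 104, 101), (101, 104, 101), (102, 104, 100), (101, 104, 100), (102, 105, 102), (100, 104, 105), (87, 114, 144), (69, 132, 214), (57, 115, 206), (31, 67, 127), (25, 54, 102), (34, 56, 98), (76, 85, 95), (98, 102, 100), (101, 104, 101), (102, 104, 102)]
299 
301 [(128, 122, 117), (122, 120, 122), (85, 117, 167), (71, 125, 200), (69, 127, 206), (66, 129, 214), (65, 128, 213), (63, 126, 215), (60, 124, 213), (58, 117, 209), (54, 109, 197), (48, 95, 172), (49, 86, 149), (53, 82, 139), (60, 84, 132), (56, 71, 103), (75, 82, 96), (89, 92, 98), (94, 96, 97), (99, 102, 99), (100, 101, 98), (100, 103, 99)]
302 
0.2545 [('n
[... 2361 characters left out ...]
 107 101  98  98  98  95   .   .   .   .   .   .   .
252   .   .   .   .   .   .   .   .   .   .   .   .   .   .   .   .   .   .   .   .   .   .   .   .   .   .
253   .   .   .   .   .   .   .   .   .   .   .   .   .   .   .   .   .   .   .   .   .   .   .   .   .   .
254   .   .   .   .   .   .   .   .   .   .   .   .   .   .   .   .   .   .   .   .   .   .   .   .   .   .
255   .   .   .   .   .   .   .   .   .   .   .   .   .   .   .   .   .   .   .   .   .   .   .   .   .   .
256   .   .   .   .   .   .   .   .   .   .   .   .   .   .   .   .   .   .   .   .   .   .   .   .   .   .
257   .   .   .   .   .   .   .   .   .   .   .   .   .   .   .   .   .   .   .   .   .   .   .   .   .   .
```

```bash
cat > fit2.py <<'E'
from h import *
TL=[[204.5,259.4],[324.6,250],[322.4,229.7],[202.6,239.6]];TR=[[343.5,248.5],[461.6,238.5],[459.5,218.6],[341,229.7]]
SL=[[428.8,280],[313.2,263.4]];SR=[[187.3,243.3]]
# subpixel quads of the lips by minimum-area polygon on blue masks
def edges(im,sat,zone):
    m=mask(im,105,125,sat);x0,x1,y0,y1=zone;k=np.zeros_like(m);k[y0:y1,x0:x1]=255;m&=k
    b=max(blobs(m,300),key=lambda b:b[0][4]);x,y,w,h=b[0][:4]
    cols=np.arange(x+8,x+w-8,2);up=[];dn=[]
    for u in cols:
        r=np.flatnonzero(m[:,u]);up.append(r[0]-.5);dn.append(r[-1]+.5)
    return np.polyfit(cols,up,1),np.polyfit(cols,dn,1),cols.mean()
I={n:cv2.imread(f'pics/{n}.png') for n in('top0','scene0','t3','s3')}
E={}
for n,c,sat,zone,i in(('top0','top',120,(195,332,215,270),0),('top0','top',120,(336,470,210,260),1),('t3','top',120,(175,334,210,265),2),
    ('scene0','scene',60,(303,440,255,305),0),('scene0','scene',60,(175,285,235,285),1),('s3','scene',60,(303,450,215,270),2)):
    E[n,i]=(c,)+edges(I[n],sat,zone)
CL=[([.069,.013,.006],300,248.7),([.069,-.013,.006],285.5,247.2),([.069,.013,-.006],300,251.7),([.069,-.013,-.006],285.5,250.3)]
def line(c,a,b,u):
    A=proj(c,[a,b]);return A[0,1]+(A[1,1]-A[0,1])*(u-A[0,0])/(A[1,0]-A[0,0])
def res(p):
    r=[]
    for (n,i),(c,up,dn,m) in E.items():
        z=p[3+i];yc=-.13 if i==1 else .13;off=p[7 if c=='top' else 8]
        for u in(m-40,m+40):
            f=lambda x,dz:line(c,*W(p,[[x,yc+.113,z+dz],[x,yc-.113,z+dz]]),u)+off
            if c=='top': r+=[f(.037,.004)-np.polyval(up,u)] if i!=2 else []; r+=[max(f(0,.004),f(0,-.004))-np.polyval(dn,u)]
            else: r+=[f(0,.004)-np.polyval(up,u),f(.037,-.004)-np.polyval(dn,u)]
    wr=lambda P4,q:((P4-np.array(q))*.7).ravel().tolist()
    r+=wr(proj('top',W(p,lip(.13,p[3])))+[0,p[7]],TL)+wr(proj('top',W(p,lip(-.13,p[4])))+[0,p[7]],TR)
    q=proj('top',W(p,lip(.13,p[5])[:2]));r+=[(q[0,0]-184.6)*.7,(q[1,0]-327.6)*.7]
    for z in(.006,-.006):
        for u,v in((300,248.7 if z>0 else 251.7),(286,247.3 if z>0 else 250.4)):
            r.append(line('scene',*W(p,[[.069,.013,p[6]+z],[.069,-.013,p[6]+z]]),u)+p[8]-v)
    a=proj('scene',W(p,[[.043,.013,p[6]+.006]]))[0];r+=[a[1]+p[8]-235.7]
    t=proj('top',W(p,[[.043,.013,p[6]+.006],[.043,-.013,p[6]+.006]]));r+=[t[1,1]+p[7]-(185+183/6-.5)]
    return np.r_[r,np.array(p[7:9])/1.]
s=least_squares(res,[.6176,.0113,.1058,.107,.11,.243,.256,0,0],loss='soft_l1')
print(s.x.round(4));print(s.fun.round(1))
J=np.linalg.inv(s.jac.T@s.jac);d=np.zeros(9);d[6]=1;d[5]=-1;print('clip-lip mm',(s.x[6]-s.x[5])*1e3,'sd/px',np.sqrt(d@J@d)*1e3)
E
python3 fit2.py
```

```text
Traceback (most recent call last):
  File "fit2.py", line 37, in <module>
    s=least_squares(res,[.6176,.0113,.1058,.107,.11,.243,.256,0,0],loss='soft_l1')
  File "fit2.py", line 27, in res
    else: r+=[f(0,.004)-np.polyval(up,u),f(.037,-.004)-np.polyval(dn,u)]
              ~^^^^^^^^
  File "fit2.py", line 25, in <lambda>
    f=lambda x,dz:line(c,*W(p,[[x,yc+.113,z+dz],[x,yc-.113,z+dz]]),u)+off
                  ~~~~^^^^^^^^^^^^^^^^^^^^^^^^^^^^^^^^^^^^^^^^^^^^^^^
  File "fit2.py", line 19, in line
    A=proj(c,[a,b]);return A[0,1]+(A[1,1]-A[0,1])*(u-A[0,0])/(A[1,0]-A[0,0])
  File "h.py", line 5, in proj
    k=calibration(c);T=np.linalg.inv(k['pose']);p=np.atleast_2d(P)@T[:3,:3].T+T[:3,3]
ValueError: time passes only in moves, steps and waits
```

```bash
sed -i 's/^def proj/K={c:calibration(c) for c in("scene","top")}\ndef proj/; s/k=calibration(c);T=/k=K[c];T=/' h.py; python3 fit2.py
```

```text
[0.6183 0.0117 0.1045 0.1086 0.1119 0.2443 0.2623 0.0682 0.2836]
[ 1.  -0.   0.9 -0.1  0.8 -0.2  0.9 -0.3 -0.1 -0.3  0.7 -1.2  0.7 -1.2
  0.5 -0.6  0.5 -0.7  0.7 -0.6  0.5 -0.5 -0.2 -0.2 -0.  -0.4  0.4  0.2
  0.3 -0.1 -0.6 -0.4 -0.  -0.1  0.   0.2 -0.  -0.9 -0.1 -0.1  0.  -0.7
  1.   0.2 -0.1 -1.4  0.1  0.3]
clip-lip mm 18.040975410761163 sd/px 2.4315534979034847
```

Request:
{"api": "play_rows", "payload": {"moves": [[-0.3,0,-0.2,0,0,0,0],[-0.7,0,-0.5,0,0,0,0],[-1.1,0,-0.8,0,0,0,0],[-1.4,0,-1.0,0,0,0,0],[-1.4,0,-1.0,0,0,0,0],[-1.4,0,-1.0,0,0,0,0]]}}

```text
t: 9.95
tcp_pos: [0.6288, 0.0886, 0.2164]
orientation: [179.9, 54.8, 159.8]
wrist_force: [-7.3, -0.7, -3.6]
opening: 0.0001
gripper_force: 0.0
```

```bash
sed -i 's/P=\[.6176,.0113,.1058\]/P=[.6183,.0117,.1045]/; s/,.243,.2545)/,.2615,.2623)/g' ov.py; python3 ov.py; python3 -c "from h import *;log()"; sed -i "s/(175,334,210,265)/(170,336,200,265)/; s/(303,450,215,270)/(303,455,205,265)/; s/-184.6/-181/;s/-327.6/-328.2/" fit2.py
python3 - <<'E'
import cv2,sys;sys.path.insert(0,'.')
from h import *
b=[b for b in blobs(mask(cv2.imread('pics/t3.png'),105,125,120),1000) if b[1][0]<330][0];print(b[0],cv2.approxPolyDP(b[2],2,True)[:,0].tolist())
E
python3 fit2.py
```

```text
10.05 [ -1.88  23.21 -31.19 126.67 104.5   49.9  -45.84] [0.6288 0.0886 0.2162] [179.9  54.8 159.8] [-7.7 -1.1 -3.1] 0.0
[180, 219, 148, 36, 3705] [[327, 243], [182, 254], [180, 231], [325, 219]]
[0.6184 0.0118 0.1044 0.1089 0.1123 0.2617 0.2626 0.1066 0.3616]
[ 1.  -0.   0.9 -0.1  0.8 -0.2  0.9 -0.3 -0.2 -0.3  0.7 -1.2  0.8 -1.2
  0.5 -0.6  0.5 -0.7  0.6 -0.6  0.4 -0.5 -0.3 -0.2 -0.  -0.4  0.4  0.2
  0.2 -0.1 -0.6 -0.4  0.  -0.1  0.   0.2 -0.  -0.9  0.2 -0.2  0.  -0.7
  1.   0.2 -0.1 -1.5  0.1  0.4]
clip-lip mm 0.9058815591452829 sd/px 2.357236896505621
```

View pics/ov.png

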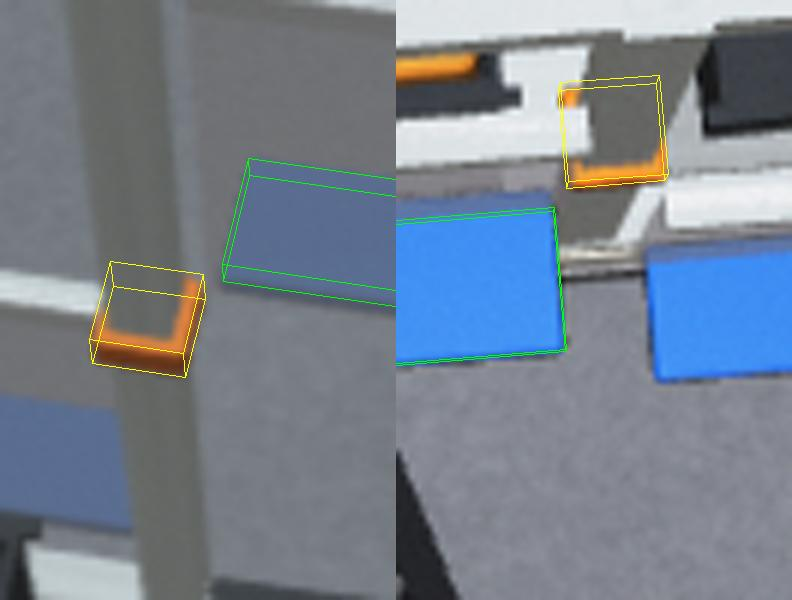

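Request:
{"api": "play_rows", "payload": {"moves": [[-0.1,0,-0.1,0,0,0,0],[-0.1,0,-0.1,0,0,0,0],[-0.1,0,-0.1,0,0,0,0],[0.2,0,0.1,0,0,0,0],[0.6,0,0.4,0,0,0,0],[1.2,0,0.9,0,0,0,0],[1.2,0,0.9,0,0,0,0],[1.9,-0.6,-0.1,0,0,0,0],[2.6,-1.3,-1.1,0,0,0,0],[3.3,-1.9,-2.1,0,0,0,0],[4.0,-2.5,-3.1,0,0,0,0],[4.0,-2.5,-3.1,0,0,0,0]]}}

```text
t: 11.05
tcp_pos: [0.5746, 0.0817, 0.2013]
orientation: [179.9, 54.8, 159.8]
wrist_force: [-0.5, -1.0, -0.5]
opening: -0.0001
gripper_force: 0.0
```

```bash
python3 ov.py; python3 -c "from h import *;log()"; python3 fit2.py; python3 -c "
import cv2,numpy as np
cv2.imwrite('pics/fin.png',np.hstack([cv2.imread('pics/s3.png')[120:420,100:500],cv2.imread('pics/t3.png')[100:400,130:530]]))"
```

```text
11.15 [ -2.76  21.57 -32.72 133.25 106.17  52.43 -52.29] [0.5768 0.082  0.2021] [179.8  54.9 159.6] [0.  0.3 0.2] -0.0
[0.6184 0.0118 0.1045 0.1088 0.1121 0.2628 0.2625 0.0905 0.33  ]
[ 1.  -0.   0.9 -0.1  0.8 -0.2  0.9 -0.3 -0.1 -0.3  0.7 -1.2  0.8 -1.2
  0.5 -0.5  0.5 -0.7  0.6 -0.9  0.4 -0.3 -0.2 -0.2 -0.  -0.4  0.4  0.2
  0.2 -0.1 -0.6 -0.4 -0.  -0.1  0.   0.2 -0.  -0.9  0.1 -0.2  0.  -0.7
  1.   0.2 -0.1 -1.5  0.1  0.3]
clip-lip mm -0.3040495771001184 sd/px 2.3584906014254536
```

View pics/fin.png

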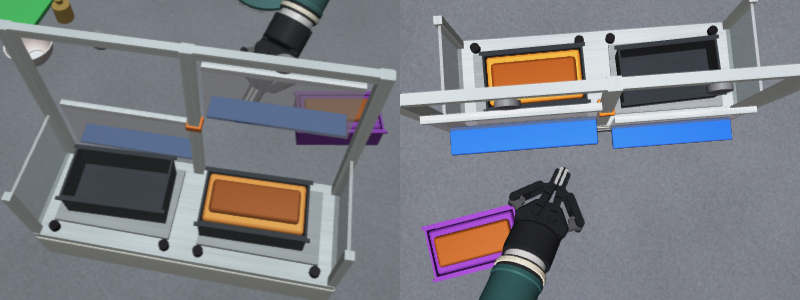

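The left sash is up with its lip level with the clip: fitted heights are 0.2628 m for the lip and 0.2625 m for the clip. The gripper is clear, the wrist force is zero, and nothing else has moved.

```bash
python3 -c "from plant import *;print(close_job())"
```

```text
the job is handed in; nothing more can be done
None
```

The left sash, in front of the loaf, is up and left with its lip level with the orange clip (fitted 0.263 m vs 0.2625 m, good to about 2–3 mm); the other sash, clip and loaf tin look unmoved in the last pictures, the robot touches nothing, and the job was handed in at about 11 s (no verdict was returned).

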